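Clear the jar carrier and lift it level

ROBOT

A 6-joint arm with a two-finger parallel gripper is mounted at the origin on a cart in front of the work surface, level with it; the furniture and walls round the work are solid. World frame = base frame: x ahead of the robot, y to its left, z up, the work surface at z = 0. Lengths are in m, angles in rad, forces in N, time in s.
With the tool pointing down it reaches from about 0.25 to 0.725 m from the base axis. Payload 4 kg.
Tool frame: the origin (TCP) lies on the centre line of the jaws, within the pads' length; the fingertips stand 14 mm ahead of it and the grasp point (between the pads) lies 5 mm behind it; z points along the fingers, x is the direction in which the jaws open and shut, and the axes are right-handed (so a half turn about z gives the same grasp; the last joint's range is limited). The gripper opens to 85 mm and grips with 20 to 120 N. Pads are 22 mm wide; open, the fingers measure 114 mm over their backs; the gripper's body (76 mm by 85 mm) begins 54 mm behind the grasp point. The pads swing forward as they close: fully open they stand 13 mm farther back than shut.
Start: joints at [1.24, 0.241, 0.005, 1.335, 0, 1.571], TCP at [0.162, 0.473, 0.245] pointing down, gripper open.
Joint ranges: [-2.72, 2.72], [-1.05, 1.87], [-1.09, 1.28], [-1.99, 2.15], [-1.42, 1.44], [-3.14, 3.14]. Speed limits (rad/s): [2.79, 2.79, 3.14, 3.14, 3.14, 3.14].

INTERFACE

Orientations are given as a unit quaternion [x, y, z, w].
In Python, from workcell import bot gives the robot as it stands.
- The arm moves only by the tool play_rows, never from a script. Its argument "motion" is a list of rows, each an object with "fingers": the closure, from -1 (fully open) to 1 (shut), so that 0 is half open; "translation": the shift along the tool's x, y, z in cm, a list of three; "roll": the turn about the tool's z in degrees. A call has 1 to 20 rows; each row is the pose to reach, as a shift and turn from the pose commanded when the call began, along the tool's axes at that moment; what a row does not reach only later rows make up. A row lasts 1/12 s, in which the tool goes at most 41.7 mm and 7.16 degrees, less where a joint would pass 70% of its speed; a pose out of reach is approached as far as the arm can. A call with a gripper value outside its range is refused whole. The fingers move at their own pace and stop on an object; the grip force is fixed at half the most. Time passes only in rows, so rows that repeat a pose let the fingers close. It gives the time, the measured TCP pose, the force and the opening at its end, in the units of the state.
- bot.get_obs(): the state, without advancing time (a new reading comes with each control period).
- bot.camera(name): name is "scene" or "side" or "wrist"; returns a dict with "pixels" (384x512x3 uint8, red, green, blue), "intrinsics" (3x3 intrinsics, pixels), "world_to_cam" (4x4, takes a point from world to camera coordinates). Camera axes: x right, y down, z forward; pixel columns grow to the right and rows downward; lengths in m; the calibration is good to about 2 mm. A picture is of the moment at which its call begins. There is no depth.
- bot.job_done(): hands the job in, once; it reports no verdict.
The state is a dict: "clock": time; "joint_pos": joint angles; "joint_vel": joint speeds; "tau": joint torques, N m; "eef_pos": TCP position; "tool_rot": TCP orientation; "ft_force": force on the tool from outside, world axes, zero at the start; "ft_torque": the same for the moment, N m; "grip_width": finger opening in m.
Only numpy, scipy, OpenCV 4.12 (cv2) and the standard library are available. Lean on these libraries where they do the work, as an engineer would, in place of code of your own. Each camera call takes 0.05 s, during which the arm holds its last target. There are 200 camera calls.

TASK

The dark wooden jar carrier holds two small ink jars, and two wood offcuts have been left lying in it. Put both offcuts in the waste bin; then take the carrier by its upright handle, lift it straight up to about 10 cm above the table and finish while holding it there, level and still, with both jars standing in it. Keep the carrier level throughout and leave the other things on the table where they are.

Things in the scene. Friction and masses are not known exactly. Their poses are not given: they have to be found in the camera images.
- carrier: dark wooden tray 160 (own x) x 290 (own y) mm, loose, 0.4 kg (0.7 with jars); floor 8 mm thick, rim 18 high. Origin: centre of underside. Handle board across the middle: 100 wide in x, 16 thick in y, 130 high, hand slot 60 to 92 high; grasp its top bar across y. Jars stand in two opposite corners, offcuts lie in the others, about 100 from the handle in y, 40 off the middle in x
- handle_top (a point): middle of the top edge of the carrier's handle board, 130 mm above the carrier's underside (a point; axes as the carrier's)
- offcut_long: sawn offcut of pale wood with a rebate, 62 (own x) x 30 (own y) x 26 (z) mm, 25 g: the lower 14 mm are 30 mm wide, above that only 18 mm (from y = -3 to y = +15 mm). Lies in the carrier on its 30 mm base; origin at the centre of the base; grasp across y
- offcut_short: the same profile, 46 mm long (own x): 46 x 30 x 26 mm, 25 g, origin at the centre of the base, lies in the carrier; grasp across y
- jar_a: round ink jar with a black lid, 55 mm across and 55 high, 0.15 kg, stands in the carrier; origin at the centre of its underside
- jar_b: round ink jar with a white lid, 55 mm across and 55 high, 0.15 kg, stands in the carrier; origin at the centre of its underside
- waste_bin: open grey plastic waste bin fixed to the table, empty at the start: 170 (own x) x 150 (own y) x 77 (z) mm, walls 4 mm with a thicker rim, floor 4 mm thick; origin at the centre of its underside. It stands on the left or the right of the carrier, the tub on the other side
- ink_tub: bystander: white lidded tub 133 x 123 x 108 mm, loose, origin at its underside
- squeeze_bottle: bystander: upright squeeze bottle with a black cap, 67 across, 142 mm high, loose, behind the carrier, origin at its underside
- tape_roll: bystander: roll of masking tape lying flat, 104 mm across, 25 high, loose, origin at its underside
- flat_brush: bystander: flat brush 31 x 178 (own y) x 12 mm lying in front of the carrier, loose, origin at its underside
- spring_clamp: bystander: spring clamp 47 x 104 (own y) x 16 mm lying in front of the carrier, loose, origin at its underside
There are look-alikes about, which are no part of the job. What is shaped like the offcut_short but blue or purple is not meant.

How it is judged:
On the way, in this order (a step that is already met when the one before it is completed fails the run):
1. both offcuts lie in the waste bin while the carrier still stands on the table (x of offcut_long in the frame of waste_bin between -0.085 and 0.085 m and y of offcut_long in the frame of waste_bin between -0.075 and 0.075 m and z of each of offcut_long, offcut_short in the frame of waste_bin below 0.06 m and x of offcut_short in the frame of waste_bin between -0.085 and 0.085 m and y of offcut_short in the frame of waste_bin between -0.075 and 0.075 m and linear speed of each of offcut_long, offcut_short below 0.03 m/s and height (world z) of carrier below 0.012 m), for 0.2 s.
2. the carrier, with its jars, is lifted clear of the table (height (world z) of carrier above 0.06 m and x of jar_a in the frame of carrier between -0.08 and 0.08 m and y of jar_a in the frame of carrier between -0.145 and 0.145 m and z of each of jar_a, jar_b in the frame of carrier below 0.02 m and angle between each of jar_a, jar_b's own z axis and vertical below 0.2 rad and x of jar_b in the frame of carrier between -0.08 and 0.08 m and y of jar_b in the frame of carrier between -0.145 and 0.145 m), for 0.2 s.
At the end, for the whole second after the job is handed in: The gripper holds the carrier 70 to 135 mm above the table, within 160 mm of its start, touching no bin or bystander, level within 6 degrees and still (under 20 mm/s, 0.1 rad/s); both jars stand upright on its floor; both offcuts lie in the bin below its rim (height (world z) of carrier between 0.07 and 0.135 m and distance of carrier from where it was at the start of the episode below 0.16 m and angle between carrier's own z axis and vertical below 0.105 rad and linear speed of carrier below 0.02 m/s and angular speed of carrier below 0.1 rad/s and contact force between carrier and the fingers above 2 N and contact force between carrier and waste_bin below 0.3 N and contact force between carrier and ink_tub below 0.3 N and contact force between carrier and squeeze_bottle below 0.3 N and contact force between carrier and tape_roll below 0.3 N and contact force between carrier and flat_brush below 0.3 N and contact force between carrier and spring_clamp below 0.3 N and x of jar_a in the frame of carrier between -0.08 and 0.08 m and y of jar_a in the frame of carrier between -0.145 and 0.145 m and z of each of jar_a, jar_b in the frame of carrier below 0.02 m and angle between each of jar_a, jar_b's own z axis and vertical below 0.2 rad and x of jar_b in the frame of carrier between -0.08 and 0.08 m and y of jar_b in the frame of carrier between -0.145 and 0.145 m and x of offcut_long in the frame of waste_bin between -0.085 and 0.085 m and y of offcut_long in the frame of waste_bin between -0.075 and 0.075 m and z of each of offcut_long, offcut_short in the frame of waste_bin below 0.06 m and x of offcut_short in the frame of waste_bin between -0.085 and 0.085 m and y of offcut_short in the frame of waste_bin between -0.075 and 0.075 m); the arm keeps its last pose, push and grip.
It fails at once if the carrier is tipped by more than 15 degrees (angle between carrier's own z axis and vertical above 0.26 rad).
It fails at once if a jar is knocked over (angle between any of jar_a, jar_b's own z axis and vertical above 0.5 rad).
It fails at once if a bystander is shifted by more than 30 mm (distance of any of ink_tub, squeeze_bottle, tape_roll, flat_brush, spring_clamp from where it was at the start of the episode above 0.03 m).
It also fails if it takes over 64 s, if anything falls off the work surface, if the arm or the gripper's body presses on something with over 40 N, if the wrist force passes 120 N, or if a joint passes its speed limit or range.

## Working session

There is one attempt and no reset: what is moved stays moved. The work goes in short steps, Python scripts to look and compute and a tool call to move; the robot and the scene stay as the last step left them, time stands still between calls to the robot, and variables do not carry over. Pictures are saved under pics/ and viewed, about 8 in all and at most 12, crops included, and the job is handed in when it is done.

Besides the shell and the picture viewer there is one more tool, called after "Emit:" by a JSON object that holds its "api" and its "payload", one argument or row to a line. play_rows: Moves the arm, as the interface text tells. Its arguments: {"type":"object","properties":{"motion":{"type":"array","items":{"type":"object","properties":{"fingers":{"type":"number"},"translation":{"type":"array","items":{"type":"number"}},"roll":{"type":"number"}}}}},"required":["motion"]}

```bash
mkdir -p pics; cat > h.py <<'E'
import numpy as np,cv2
from workcell import bot
def snap(n,f):
    c=bot.camera(n); cv2.imwrite(f'pics/{f}.png',c['pixels'][:,:,::-1]); np.savez(f'pics/{f}.npz',K=c['intrinsics'],T=c['world_to_cam'],p=c['pixels']); return c
def load(f): return np.load(f'pics/{f}.npz')
def ray(c,uv,z):
    uv=np.atleast_2d(np.array(uv,float)); d=np.c_[uv,np.ones(len(uv))]@np.linalg.inv(c['K']).T
    R=c['T'][:3,:3];o=-R.T@c['T'][:3,3]; d=d@R
    return o+d*((z-o[2])/d[:,2])[:,None]
def proj(c,P):
    P=np.atleast_2d(np.array(P,float)); q=(P@c['T'][:3,:3].T+c['T'][:3,3])@c['K'].T
    return q[:,:2]/q[:,2:]
E
python3 - <<'E'
from h import *
for n in('scene','side','wrist'):
    c=snap(n,n+'0'); R=c['world_to_cam'][:3,:3]; print(n,-R.T@c['world_to_cam'][:3,3],R[2])
a=[cv2.imread(f'pics/{n}0.png') for n in('scene','side')]
cv2.imwrite('pics/both.png',cv2.resize(np.vstack(a),None,fx=.78,fy=.78))
print(bot.get_obs())
E
```

```text
scene [0.03276344 0.87675934 0.52700208] [ 0.46961916 -0.78961862 -0.39491806]
side [ 0.35325417 -0.89719261  0.48326236] [ 0.22188955  0.8931376  -0.39124193]
wrist [0.08867877 0.49733785 0.37255563] [ 0.28666264 -0.09906554 -0.95289587]
{'clock': 0.15, 'joint_pos': array([ 1.24001526e+00,  2.41252601e-01,  4.03382799e-03,  1.33520587e+00,
       -7.13258621e-06,  1.57081319e+00]), 'joint_vel': array([ 0.00101782, -0.00095542,  0.00234517, -0.00139226,  0.00019184,
       -0.00099894]), 'tau': array([ 7.12316614e-04, -3.72634614e+01,  2.52638143e+01,  1.23084380e-02,
        4.73439979e-05,  3.48354263e-06]), 'eef_pos': array([0.16224384, 0.4724598 , 0.24461117]), 'tool_rot': array([ 8.13878650e-01,  5.81034319e-01, -6.60544607e-04,  4.75966658e-04]), 'ft_force': array([-0.56179664,  0.38164385, -0.14921818]), 'ft_torque': array([-0.03469317,  0.0952207 , -0.04329605]), 'grip_width': 0.08555295255107663}
```

View pics/both.png

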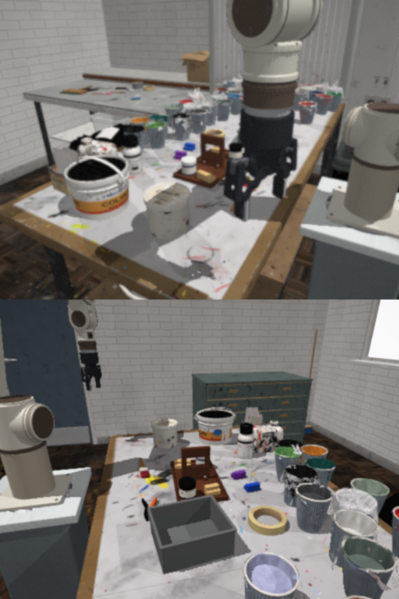

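The side view (lower half) shows the carrier with its handle near (195,465), the bin in front of it at (193,530), and the bottle, tape and blue/purple blocks to its right. I'll enlarge the side view and get rough positions.

```bash
python3 - <<'E'
from h import *
c=load('side0')
print(ray(c,[[250,250]],0.0),ray(c,[[247,300]],0.0))
im=cv2.imread('pics/side0.png')[150:370,120:400]
cv2.imwrite('pics/crop1.png',cv2.resize(im,None,fx=2.7,fy=2.7,interpolation=cv2.INTER_CUBIC))
E
```

```text
[[ 0.50568475 -0.13712456  0.        ]] [[ 4.60924740e-01 -3.21990301e-01 -5.55111512e-17]]
```

View pics/crop1.png

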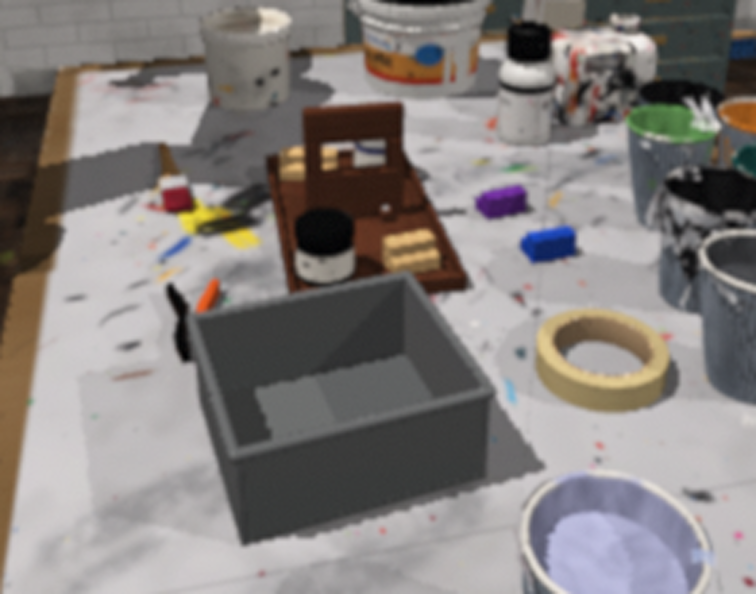

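The pale offcuts lie at crop (410,250) and (300,160), inside the carrier. The blue and purple look-alikes are outside it, at (550,243) and (500,200). I'll move the wrist camera over the carrier.

Emit:
{"api": "play_rows", "payload": {
  "motion": [
    {"fingers":-1,"roll":0,"translation":[-2,2,-4]},
    {"fingers":-1,"roll":-19,"translation":[-38.5,45.8,-7]},
    {"fingers":-1,"roll":-19,"translation":[-38.5,45.8,-7]},
    {"fingers":-1,"roll":-19,"translation":[-38.5,45.8,-7]},
    {"fingers":-1,"roll":-19,"translation":[-38.5,45.8,-7]},
    {"fingers":-1,"roll":-19,"translation":[-38.5,45.8,-7]},
    {"fingers":-1,"roll":-19,"translation":[-38.5,45.8,-7]},
    {"fingers":-1,"roll":-19,"translation":[-38.5,45.8,-7]},
    {"fingers":-1,"roll":-19,"translation":[-38.5,45.8,-7]},
    {"fingers":-1,"roll":-19,"translation":[-38.5,45.8,-7]},
    {"fingers":-1,"roll":-19,"translation":[-38.5,45.8,-7]},
    {"fingers":-1,"roll":-19,"translation":[-38.5,45.8,-7]},
    {"fingers":-1,"roll":-19,"translation":[-38.5,45.8,-7]},
    {"fingers":-1,"roll":-19,"translation":[-38.5,45.8,-7]},
    {"fingers":-1,"roll":-19,"translation":[-38.5,45.8,-7]},
    {"fingers":-1,"roll":-19,"translation":[-38.5,45.8,-7]},
    {"fingers":-1,"roll":-19,"translation":[-38.5,45.8,-7]},
    {"fingers":-1,"roll":-19,"translation":[-38.5,45.8,-7]},
    {"fingers":-1,"roll":-19,"translation":[-38.5,45.8,-7]},
    {"fingers":-1,"roll":-19,"translation":[-38.5,45.8,-7]}
  ]
}}

```text
clock: 1.82
eef_pos: [0.4699, -0.0387, 0.3154]
tool_rot: [0.706, 0.708, 0.0, -0.0]
ft_force: [0.8, 1.1, 0.8]
grip_width: 0.0853
```

```bash
python3 - <<'E'
from h import *
c=snap('wrist','w1'); s=snap('scene','s1')
print(s['intrinsics'][0],c['intrinsics'][0])
cv2.imwrite('pics/w1b.png',np.vstack([cv2.resize(cv2.imread('pics/w1.png'),(800,600))]))
o=bot.get_obs();print(o['eef_pos'],o['tool_rot'])
E
```

```text
[390.60172158   0.         255.86974883] [282.15333971   0.         258.84599479]
[ 0.47007787 -0.03875285  0.31557933] [7.05999887e-01 7.08211925e-01 1.34277187e-04 1.07035477e-04]
```

View pics/w1b.png

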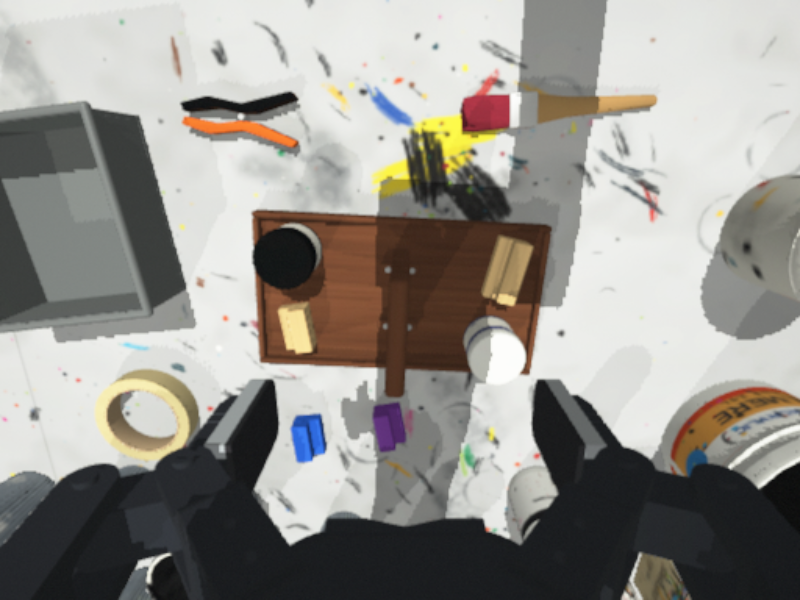

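The carrier's rim corners are at (255,212), (550,227), (532,373) and (262,361). The pale offcuts are at (508,270) and (297,328), the jars at (287,256) (black) and (495,350) (white), and the bin at the left. The blue and purple blocks at (308,438) and (390,426) are decoys because they are the wrong colour and outside the carrier. Next I'll measure and confirm with an enlarged crop.

```bash
python3 - <<'E'
from h import *
c=load('w1'); im=cv2.imread('pics/w1.png')
f=1.5625
cr=np.array([(255,212),(550,227),(532,373),(262,361)])/f
P=ray(c,cr,.018); print('carrier',P.round(4).tolist(),P.mean(0))
e=(P[1]-P[0])+(P[2]-P[3]); print('y axis angle',np.degrees(np.arctan2(e[1],e[0])),[np.linalg.norm(P[i]-P[i-1]) for i in range(4)])
b=np.array([(84,102),(150,317)])/f; print('bin rim right edge',ray(c,b,.077))
print('handle',ray(c,np.array([[397,388]])/f,.13))
hsv=cv2.cvtColor(im,cv2.COLOR_BGR2HSV)
m=cv2.inRange(hsv,(12,50,90),(35,255,255)); 
for n,(x0,y0,x1,y1) in dict(long=(300,145,350,200),short=(170,190,212,232)).items():
    mm=np.zeros_like(m);mm[y0:y1,x0:x1]=m[y0:y1,x0:x1]
    k=max(cv2.findContours(mm,0,2)[0],key=cv2.contourArea)
    h=cv2.approxPolyDP(cv2.convexHull(k),1.5,True)[:,0]
    print(n,cv2.minAreaRect(k),h.tolist()); print(ray(c,h,.022)[:,:2].round(4).tolist())
A=cv2.resize(im[140:205,295:360],(395,395),interpolation=2);B=cv2.resize(im[180:245,160:225],(395,395),interpolation=2)
cv2.imwrite('pics/c2.png',np.hstack([A,B]))
E
```

```text
carrier [[0.4416, -0.1811, 0.018], [0.4548, 0.1016, 0.018], [0.6109, 0.0986, 0.018], [0.5977, -0.1891, 0.018]] [ 0.52627305 -0.04250222  0.018     ]
y axis angle 87.35821057104303 [np.float64(0.1562991266406075), np.float64(0.28303356935088747), np.float64(0.15610347506356972), np.float64(0.2880132826946409)]
bin rim right edge [[ 0.3523079  -0.28375083  0.077     ]
 [ 0.52680869 -0.26325682  0.077     ]]
handle [[ 0.56691822 -0.04429503  0.13      ]]
long ((323.7816162109375, 172.83135986328125), (24.55852508544922, 43.25680160522461), 17.447189331054688) [[319, 150], [341, 157], [328, 196], [308, 189], [308, 183]]
[[0.4615, 0.0515], [0.472, 0.0855], [0.5342, 0.0707], [0.5227, 0.0385], [0.513, 0.038]]
short ((190.13461303710938, 209.673095703125), (33.535858154296875, 21.965007781982422), 78.69007110595703) [[203, 222], [193, 226], [183, 224], [177, 200], [179, 195], [198, 193]]
[[0.5795, -0.1289], [0.5866, -0.1456], [0.5831, -0.1616], [0.5417, -0.1679], [0.5334, -0.164], [0.5299, -0.1339]]
```

View pics/c2.png

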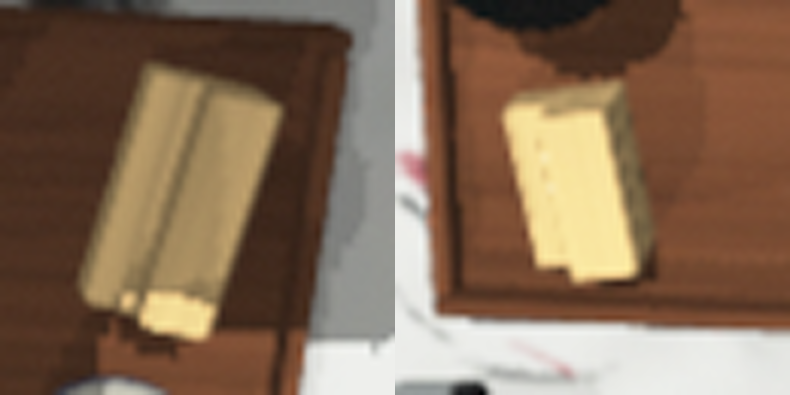

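The crop confirms two pale rebated blocks, each with its raised rib on the image-right (+y) side. The long one is left in the crop and the short one right. I'll work out the grasp poses from the rib corners.

```bash
python3 - <<'E'
from h import *
c=load('w1')
def rib(px,o,n):
    q=np.array(px)/6.077+o-0.5+.08; P=ray(c,q,.034)[:,:2]; ex=(P[3]-P[0]+P[2]-P[1]); L=np.linalg.norm(ex)/2; ex/=np.linalg.norm(ex); ey=np.array([-ex[1],ex[0]])
    print(n,'rib',P.mean(0).round(4),'len',L,'wid',abs((P[1]-P[0])@ey),abs((P[2]-P[3])@ey),'ang x',np.degrees(np.arctan2(ex[1],ex[0])),'origin',(P.mean(0)-ey*.006).round(4))
rib([(212,88),(282,108),(212,340),(140,320)],(295,140),'long')
rib([(147,113),(212,105),(243,277),(175,283)],(160,180),'short')
# bin: rim corners in side view (crop1/2.7+(120,150)), z=.077
s=load('side0'); q=np.array([(193,318),(408,275),(490,388),(238,455)])/2.7+(120,150)
P=ray(s,q,.077);print(P.round(4).tolist(),P.mean(0))
E
```

```text
long rib [0.4973 0.0669] len 0.060320809751617153 wid 0.017930088043893018 0.019195947796837143 ang x -12.234992625682066 origin [0.496  0.0611]
short rib [ 0.5569 -0.1431] len 0.047327362971455206 wid 0.01668307981082563 0.017924170331521654 ang x 5.2717244047791905 origin [ 0.5575 -0.1491]
[[0.3569, -0.295, 0.077], [0.5232, -0.2758, 0.077], [0.5401, -0.4199, 0.077], [0.3747, -0.4427, 0.077]] [ 0.44870938 -0.35833556  0.077     ]
```

Emit:
{"api": "play_rows", "payload": {
  "motion": [
    {"fingers":0,"roll":12.2,"translation":[10.0,2.6,0]},
    {"fingers":0,"roll":12.2,"translation":[10.0,2.6,0]},
    {"fingers":0,"roll":12.2,"translation":[10.0,2.6,0]},
    {"fingers":0,"roll":12.2,"translation":[10.0,2.6,10]},
    {"fingers":0,"roll":12.2,"translation":[10.0,2.6,21.5]},
    {"fingers":0,"roll":12.2,"translation":[10.0,2.6,21.5]},
    {"fingers":0,"roll":12.2,"translation":[10.0,2.6,21.5]},
    {"fingers":0,"roll":12.2,"translation":[10.0,2.6,21.5]},
    {"fingers":0,"roll":12.2,"translation":[10.0,2.6,21.5]},
    {"fingers":0,"roll":12.2,"translation":[10.0,2.6,21.5]},
    {"fingers":0,"roll":12.2,"translation":[10.0,2.6,21.5]}
  ]
}}

```text
clock: 2.83
eef_pos: [0.4973, 0.0606, 0.1018]
tool_rot: [0.778, 0.629, 0.001, 0.0]
ft_force: [0.3, -1.1, 0.4]
grip_width: 0.0427
```

```bash
python3 - <<'E'
from h import *
c=snap('wrist','w2')
cv2.imwrite('pics/w2b.png',cv2.resize(cv2.imread('pics/w2.png'),(640,480)))
o=bot.get_obs();print(o['eef_pos'],o['tool_rot'],o['grip_width'])
E
```

```text
[0.49847912 0.06060893 0.10293463] [0.7777892  0.62852122 0.00190792 0.00118159] 0.042710986403065226
```

View pics/w2b.png

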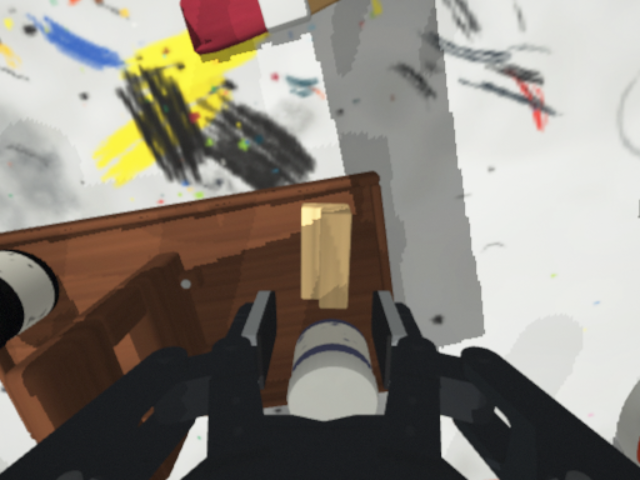

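The gripper sits over the long offcut, which runs from (302,205) to (350,307) and is aligned with the jaws. The white jar at (332,370) is clear of it. A quick correction from near.

```bash
python3 - <<'E'
from h import *
c=load('w2')
P=ray(c,np.array([(319,208),(350,209),(347,307),(320,303)])/1.25,.034); print(P.round(4).tolist(),P.mean(0))
ex=P[3]-P[0]+P[2]-P[1];a=np.arctan2(ex[1],ex[0]);print(np.degrees(a),P.mean(0)[:2]-.006*np.array([-np.sin(a),np.cos(a)]))
E
```

```text
[[0.4639, 0.0649, 0.034], [0.4681, 0.0819, 0.034], [0.5289, 0.0685, 0.034], [0.5227, 0.0527, 0.034]] [0.4959192  0.06699624 0.034     ]
-12.075418698403027 [0.49466401 0.061129  ]
```

Emit:
{"api": "play_rows", "payload": {
  "motion": [
    {"fingers":0,"roll":0,"translation":[0,-0.2,3]},
    {"fingers":0,"roll":0,"translation":[0,-0.2,5]},
    {"fingers":0,"roll":0,"translation":[0,-0.2,6.5]},
    {"fingers":0,"roll":0,"translation":[0,-0.2,7.0]},
    {"fingers":0,"roll":0,"translation":[0,-0.2,7.3]},
    {"fingers":0,"roll":0,"translation":[0,-0.2,7.3]},
    {"fingers":0,"roll":0,"translation":[0,-0.2,7.3]}
  ]
}}

```text
clock: 3.47
eef_pos: [0.4962, 0.0606, 0.0291]
tool_rot: [0.778, 0.628, 0.001, 0.001]
ft_force: [-0.1, 0.4, 0.7]
grip_width: 0.0426
```

Going 3 mm further down, then closing.

Emit:
{"api": "play_rows", "payload": {
  "motion": [
    {"fingers":0,"roll":0,"translation":[0,0,0.3]},
    {"fingers":0,"roll":0,"translation":[0,0,0.3]},
    {"fingers":0.5,"roll":0,"translation":[0,0,0.3]},
    {"fingers":1,"roll":0,"translation":[0,0,0.3]},
    {"fingers":1,"roll":0,"translation":[0,0,0.3]},
    {"fingers":1,"roll":0,"translation":[0,0,0.3]},
    {"fingers":1,"roll":0,"translation":[0,0,0.3]},
    {"fingers":1,"roll":0,"translation":[0,0,0.3]}
  ]
}}

```text
clock: 4.13
eef_pos: [0.4951, 0.0607, 0.0251]
tool_rot: [0.778, 0.628, 0.001, 0.0]
ft_force: [-0.6, 1.3, 5.5]
grip_width: 0.0284
```

Emit:
{"api": "play_rows", "payload": {
  "motion": [
    {"fingers":1,"roll":0,"translation":[0,0,-1.5]},
    {"fingers":1,"roll":0,"translation":[0,0,-4.5]},
    {"fingers":1,"roll":0,"translation":[0,0,-8]},
    {"fingers":1,"roll":0,"translation":[0,0,-12]},
    {"fingers":1,"roll":0,"translation":[0,0,-16]},
    {"fingers":1,"roll":0,"translation":[-1,0,-20]},
    {"fingers":1,"roll":-3,"translation":[-4,0,-20]},
    {"fingers":1,"roll":-6,"translation":[-8,0.2,-20]},
    {"fingers":1,"roll":-9,"translation":[-12,0.3,-20]},
    {"fingers":1,"roll":-12,"translation":[-16,0.4,-20]},
    {"fingers":1,"roll":-15,"translation":[-20,0.4,-20]},
    {"fingers":1,"roll":-18,"translation":[-24,0.5,-20]},
    {"fingers":1,"roll":-18,"translation":[-28,0.5,-20]},
    {"fingers":1,"roll":-18,"translation":[-32,0.6,-20]},
    {"fingers":1,"roll":-18,"translation":[-36,0.7,-20]},
    {"fingers":1,"roll":-18,"translation":[-39,0.8,-20]},
    {"fingers":1,"roll":-18,"translation":[-41.4,0.8,-20]},
    {"fingers":1,"roll":-18,"translation":[-41.4,0.8,-20]},
    {"fingers":1,"roll":-18,"translation":[-41.4,0.8,-20]}
  ]
}}

```text
clock: 5.72
eef_pos: [0.4143, -0.3469, 0.2236]
tool_rot: [0.671, 0.741, 0.0, -0.001]
ft_force: [0.6, 0.9, -0.6]
grip_width: 0.0279
```

```bash
python3 - <<'E'
from h import *
a=snap('wrist','w3'); b=snap('side','d3')
A=cv2.imread('pics/w3.png');B=cv2.imread('pics/d3.png')[80:370,100:400]
cv2.imwrite('pics/v3.png',np.hstack([cv2.resize(A,(512,384)),cv2.resize(B,(288,384))]))
o=bot.get_obs();print(o['eef_pos'],o['tool_rot'],o['grip_width'])
E
```

```text
[ 0.41493797 -0.34521344  0.22389882] [ 6.70044398e-01  7.42320711e-01  1.45579091e-04 -6.67381872e-04] 0.02875470395275186
```

View pics/v3.png

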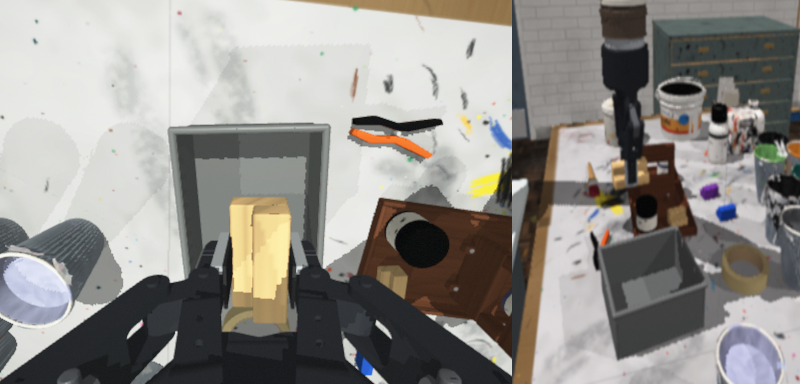

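The long offcut is held at (258,250) above the bin, whose near rim runs from (170,128) to (328,126). I'll check the bin centre against the TCP.

```bash
python3 - <<'E'
from h import *
c=load('w3'); P=ray(c,[(170,128),(328,126)],.077);print(P)
e=P[1]-P[0];print(np.linalg.norm(e)); n=np.array([e[1],-e[0]])/np.linalg.norm(e[:2]); print(P.mean(0)[:2]+.085*n,n)
E
```

```text
[[ 0.36955058 -0.43648926  0.077     ]
 [ 0.35266915 -0.28687027  0.077     ]]
0.15056833855822666
[ 0.44557393 -0.35214973] [0.99369489 0.11211804]
```

Emit:
{"api": "play_rows", "payload": {
  "motion": [
    {"fingers":1,"roll":0,"translation":[-1,0,4]},
    {"fingers":1,"roll":0,"translation":[-1,0,8]},
    {"fingers":1,"roll":0,"translation":[-1,0,12]},
    {"fingers":1,"roll":0,"translation":[-1,0,15]},
    {"fingers":1,"roll":0,"translation":[-1,0,17]},
    {"fingers":1,"roll":0,"translation":[-1,0,18.3]},
    {"fingers":1,"roll":0,"translation":[-1,0,18.3]},
    {"fingers":1,"roll":0,"translation":[-1,0,18.3]},
    {"fingers":0,"roll":0,"translation":[-1,0,18.3]},
    {"fingers":-0.1,"roll":0,"translation":[-1,0,18.3]},
    {"fingers":-0.1,"roll":0,"translation":[-1,0,18.3]},
    {"fingers":-0.1,"roll":0,"translation":[-1,0,17]},
    {"fingers":-0.1,"roll":0,"translation":[-1,0,13]},
    {"fingers":0,"roll":0,"translation":[-1,0,9]},
    {"fingers":0,"roll":0,"translation":[-1,0,5]},
    {"fingers":0,"roll":0,"translation":[-1,0,0]},
    {"fingers":0,"roll":0,"translation":[-1,0,0]}
  ]
}}

```text
clock: 7.23
eef_pos: [0.419, -0.3584, 0.2336]
tool_rot: [0.67, 0.742, 0.0, 0.008]
ft_force: [0.6, -0.9, 0.8]
grip_width: 0.0428
```

Emit:
{"api": "play_rows", "payload": {
  "motion": [
    {"fingers":0,"roll":0.5,"translation":[19,16.4,0]},
    {"fingers":0,"roll":0.5,"translation":[19,16.4,0]},
    {"fingers":0,"roll":0.5,"translation":[19,16.4,0]},
    {"fingers":0,"roll":0.5,"translation":[19,16.4,0]},
    {"fingers":0,"roll":0.5,"translation":[19,16.4,0]},
    {"fingers":0,"roll":0.5,"translation":[19,16.4,0]},
    {"fingers":0,"roll":0.5,"translation":[19,16.4,4]},
    {"fingers":0,"roll":0.5,"translation":[19,16.4,8]},
    {"fingers":0,"roll":0.5,"translation":[19,16.4,12.4]},
    {"fingers":0,"roll":0.5,"translation":[19,16.4,12.4]},
    {"fingers":0,"roll":0.5,"translation":[19,16.4,12.4]},
    {"fingers":0,"roll":0.5,"translation":[19,16.4,12.4]}
  ]
}}

```text
clock: 8.23
eef_pos: [0.5612, -0.1507, 0.1025]
tool_rot: [0.674, 0.739, 0.001, 0.001]
ft_force: [0.2, -0.7, 0.5]
grip_width: 0.0427
```

```bash
python3 - <<'E'
from h import *
a=snap('wrist','w4'); b=snap('side','d4')
A=cv2.imread('pics/w4.png');B=cv2.imread('pics/d4.png')[180:360,160:320]
cv2.imwrite('pics/v4.png',np.hstack([cv2.resize(A,(512,384)),cv2.resize(B,(288,324)).copy() if 0 else cv2.copyMakeBorder(cv2.resize(B,(288,324)),0,60,0,0,0)]))
o=bot.get_obs();print(o['eef_pos'],o['tool_rot'],o['grip_width'])
E
```

```text
[ 0.56240088 -0.15123402  0.10394534] [0.67359996 0.73908886 0.00150458 0.0029137 ] 0.04282055824907402
```

View pics/v4.png

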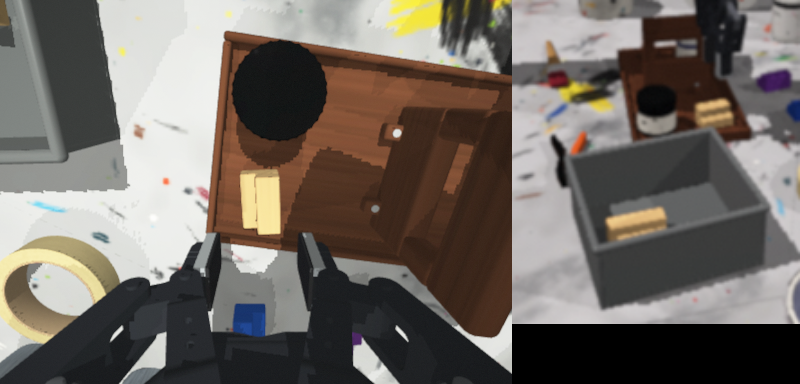

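The short offcut is at (261,202), between the jaws and aligned with them. The long one lies in the bin at (637,222) in the side view.

```bash
python3 - <<'E'
from h import *
c=load('w4')
P=ray(c,np.array([(255.5,177),(279,176),(280.5,234),(260,234)]),.034)
ex=P[3]-P[0]+P[2]-P[1];a=np.arctan2(ex[1],ex[0]);print(np.degrees(a),P.mean(0)[:2]-.006*np.array([-np.sin(a),np.cos(a)]),np.linalg.norm(ex)/2)
o=bot.get_obs();print(o['eef_pos'],o['tool_rot'])
E
```

```text
8.795119641330329 [ 0.55829972 -0.14993352] 0.0457647151091169
[ 0.56240088 -0.15123402  0.10394534] [0.67359996 0.73908886 0.00150458 0.0029137 ]
```

The rim is close to this offcut, so I'll grip only the rib, with the fingertips above the rim height. That moves the target +5 mm in y and puts the TCP at z ≈ 0.040.

Emit:
{"api": "play_rows", "payload": {
  "motion": [
    {"fingers":0,"roll":-1.5,"translation":[0.55,0,0]},
    {"fingers":0,"roll":-1.5,"translation":[0.55,0,2]},
    {"fingers":0,"roll":-1.5,"translation":[0.55,0,4]},
    {"fingers":0,"roll":-1.5,"translation":[0.55,0,5]},
    {"fingers":0,"roll":-1.5,"translation":[0.55,0,5.5]},
    {"fingers":0,"roll":-1.5,"translation":[0.55,0,5.5]},
    {"fingers":0,"roll":-1.5,"translation":[0.55,0,5.5]},
    {"fingers":0,"roll":-1.5,"translation":[0.55,0,5.5]}
  ]
}}

```text
clock: 9.0
eef_pos: [0.5605, -0.145, 0.0466]
tool_rot: [0.664, 0.748, 0.001, 0.001]
ft_force: [-0.1, -0.3, 0.1]
grip_width: 0.0425
```

Emit:
{"api": "play_rows", "payload": {
  "motion": [
    {"fingers":0,"roll":0,"translation":[0,-0.3,0.6]},
    {"fingers":0,"roll":0,"translation":[0,-0.3,0.6]},
    {"fingers":0.5,"roll":0,"translation":[0,-0.3,0.6]},
    {"fingers":1,"roll":0,"translation":[0,-0.3,0.6]},
    {"fingers":1,"roll":0,"translation":[0,-0.3,0.6]},
    {"fingers":1,"roll":0,"translation":[0,-0.3,0.6]},
    {"fingers":1,"roll":0,"translation":[0,-0.3,0.6]},
    {"fingers":1,"roll":0,"translation":[0,-0.3,0.6]},
    {"fingers":1,"roll":0,"translation":[0,-0.3,0.6]}
  ]
}}

```text
clock: 9.75
eef_pos: [0.5568, -0.1452, 0.0397]
tool_rot: [0.664, 0.748, 0.0, 0.0]
ft_force: [-0.9, 0.2, 3.0]
grip_width: 0.016
```

Emit:
{"api": "play_rows", "payload": {
  "motion": [
    {"fingers":1,"roll":0,"translation":[0,0,-1.5]},
    {"fingers":1,"roll":0,"translation":[0,0,-4]},
    {"fingers":1,"roll":0,"translation":[0,0,-7]},
    {"fingers":1,"roll":0,"translation":[0,0,-11]},
    {"fingers":1,"roll":0,"translation":[0,0,-15]},
    {"fingers":1,"roll":0,"translation":[-3,-1.5,-15]},
    {"fingers":1,"roll":0,"translation":[-6,-3,-15]},
    {"fingers":1,"roll":0,"translation":[-9.5,-4.5,-15]},
    {"fingers":1,"roll":0,"translation":[-13,-6,-15]},
    {"fingers":1,"roll":0,"translation":[-16.5,-7.5,-15]},
    {"fingers":1,"roll":0,"translation":[-19.6,-9.1,-15]},
    {"fingers":1,"roll":0,"translation":[-19.6,-9.1,-15]},
    {"fingers":1,"roll":0,"translation":[-19.6,-9.1,-15]}
  ]
}}

```text
clock: 10.83
eef_pos: [0.4883, -0.3522, 0.1885]
tool_rot: [0.665, 0.747, 0.0, -0.001]
ft_force: [0.1, 0.4, 0.2]
grip_width: 0.016
```

```bash
python3 - <<'E'
from h import *
a=snap('wrist','w5'); b=snap('side','d5')
A=cv2.imread('pics/w5.png');B=cv2.imread('pics/d5.png')[100:370,140:340]
cv2.imwrite('pics/v5.png',np.hstack([A,cv2.resize(B,(284,384))]))
o=bot.get_obs();print(o['eef_pos'],o['tool_rot'],o['grip_width'])
E
```

```text
[ 0.48932742 -0.34994001  0.18874143] [ 6.63630780e-01  7.48059949e-01  2.11322381e-04 -6.75049039e-04] 0.016098291647043805
```

View pics/v5.png

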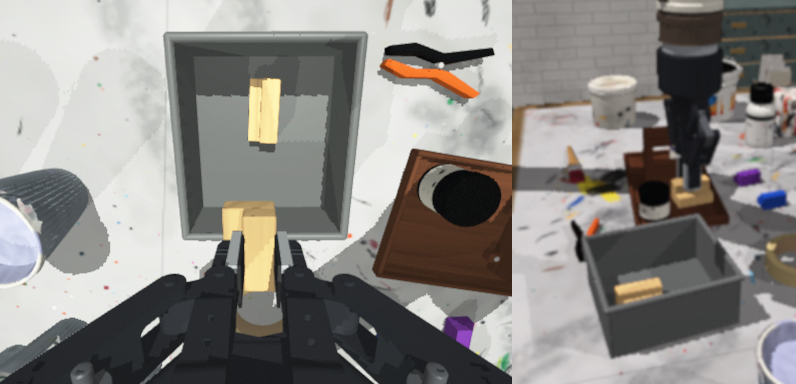

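The long offcut lies flat on the bin floor at (264,110), and the short one is held at (250,235) over the free half. Lower and release.

Emit:
{"api": "play_rows", "payload": {
  "motion": [
    {"fingers":1,"roll":0,"translation":[0,0,4]},
    {"fingers":1,"roll":0,"translation":[0,0,8]},
    {"fingers":1,"roll":0,"translation":[0,0,11]},
    {"fingers":1,"roll":0,"translation":[0,0,13]},
    {"fingers":1,"roll":0,"translation":[0,0,13.8]},
    {"fingers":1,"roll":0,"translation":[0,0,13.8]},
    {"fingers":1,"roll":0,"translation":[0,0,13.8]},
    {"fingers":0,"roll":0,"translation":[0,0,13.8]},
    {"fingers":0,"roll":0,"translation":[0,0,13.8]},
    {"fingers":0,"roll":0,"translation":[0,0,13.8]},
    {"fingers":0,"roll":0,"translation":[0,0,13]},
    {"fingers":0,"roll":0,"translation":[0,0,9]},
    {"fingers":0,"roll":0,"translation":[0,0,5]},
    {"fingers":0,"roll":0,"translation":[0,0,1]},
    {"fingers":0,"roll":0,"translation":[0,0,-3]},
    {"fingers":0,"roll":0,"translation":[0,0,-6]},
    {"fingers":0,"roll":0,"translation":[0,0,-6]}
  ]
}}

```text
clock: 12.35
eef_pos: [0.4922, -0.3527, 0.2594]
tool_rot: [0.664, 0.748, 0.001, 0.008]
ft_force: [0.7, -0.3, 0.1]
grip_width: 0.0428
```

Emit:
{"api": "play_rows", "payload": {
  "motion": [
    {"fingers":0,"roll":9.4,"translation":[30.1,7.4,0]},
    {"fingers":0,"roll":9.4,"translation":[30.1,7.4,0]},
    {"fingers":0,"roll":9.4,"translation":[30.1,7.4,0]},
    {"fingers":0,"roll":9.4,"translation":[30.1,7.4,0]},
    {"fingers":0,"roll":9.4,"translation":[30.1,7.4,0]},
    {"fingers":0,"roll":9.4,"translation":[30.1,7.4,0]},
    {"fingers":0,"roll":9.4,"translation":[30.1,7.4,0]},
    {"fingers":0,"roll":9.4,"translation":[30.1,7.4,0]},
    {"fingers":0,"roll":9.4,"translation":[30.1,7.4,0]},
    {"fingers":0,"roll":9.4,"translation":[30.1,7.4,0]},
    {"fingers":0,"roll":9.4,"translation":[30.1,7.4,0]},
    {"fingers":0,"roll":9.4,"translation":[30.1,7.4,0]}
  ]
}}

```text
clock: 13.35
eef_pos: [0.527, -0.0441, 0.2496]
tool_rot: [0.723, 0.691, 0.0, 0.0]
ft_force: [0.2, -0.2, -1.5]
grip_width: 0.0426
```

```bash
python3 - <<'E'
from h import *
a=snap('wrist','w6'); b=snap('side','d6')
A=cv2.imread('pics/w6.png');B=cv2.imread('pics/d6.png')[170:370,160:310]
cv2.imwrite('pics/v6.png',np.hstack([A,cv2.resize(B,(284,384))]))
o=bot.get_obs();print(o['eef_pos'],o['tool_rot'],o['grip_width'])
E
```

```text
[ 0.52693988 -0.04422304  0.24940872] [ 7.23505149e-01  6.90318979e-01 -2.43144198e-05  7.49128966e-05] 0.04272037651289543
```

View pics/v6.png

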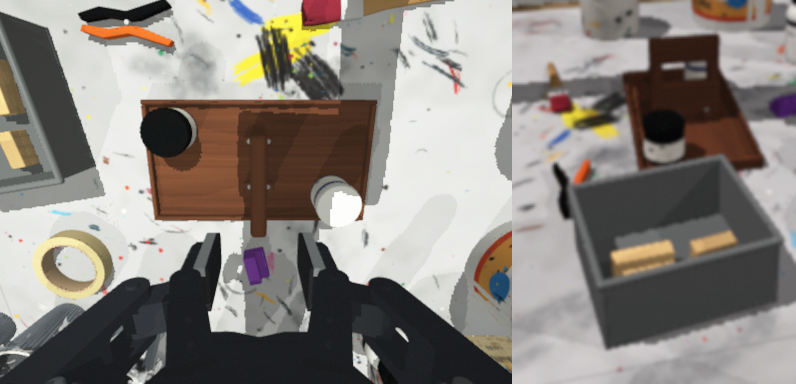

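Both offcuts lie in the bin (side view, (642,257) and (713,243)). The carrier is empty apart from the jars, and the handle top bar runs from (258,137) to (258,236) and is aligned with the jaws. I'll measure the handle top.

```bash
python3 - <<'E'
from h import *
c=load('w6')
im=c['p'].astype(int)
for r in (150,170,190,210,225,232): print(r,[tuple(im[r,x]) [0] for x in range(240,280,1)])
P=ray(c,[(142,101),(377,101),(361,221),(157,219)],.018);print(P.round(4).tolist(),P.mean(0).round(4))
print(ray(c,[(258,137),(258,236)],.13).round(4))
print(proj(c,[[.527,-.0425,.13],[.477,-.044,.13],[.577,-.040,.13]]))
E
```

```text
150 [np.int64(79), np.int64(79), np.int64(78), np.int64(78), np.int64(78), np.int64(78), np.int64(78), np.int64(79), np.int64(77), np.int64(70), np.int64(71), np.int64(75), np.int64(77), np.int64(81), np.int64(81), np.int64(80), np.int64(82), np.int64(83), np.int64(84), np.int64(84), np.int64(84), np.int64(82), np.int64(79), np.int64(78), np.int64(73), np.int64(69), np.int64(64), np.int64(62), np.int64(65), np.int64(66), np.int64(66), np.int64(66), np.int64(66), np.int64(64), np.int64(65), np.int64(65), np.int64(64), np.int64(65), np.int64(65), np.int64(65)]
170 [np.int64(80), np.int64(82), np.int64(81), np.int64(80), np.int64(81), np.int64(81), np.int64(81), np.int64(81), np.int64(80), np.int64(75), np.int64(71), np.int64(74), np.int64(77), np.int64(80), np.int64(80), np.int64(80), np.int64(82), np.int64(82), np.int64(82), np.int64(83), np.int64(83), np.int64(82), np.int64(80), np.int64(78), np.int64(73), np.int64(69), np.int64(63), np.int64(64), np.int64(66), np.int64(67), np.int64(67), np.int64(67), np.int64(66), np.int64(66), np.int64(66), np.int64(65), np.int64(66), np.int64(65)
[... 1914 characters left out ...]
64(103), np.int64(69), np.int64(75), np.int64(76), np.int64(77), np.int64(78), np.int64(78), np.int64(79), np.int64(81), np.int64(80), np.int64(79), np.int64(78), np.int64(77), np.int64(74), np.int64(70), np.int64(66), np.int64(104), np.int64(135), np.int64(142), np.int64(142), np.int64(143), np.int64(143), np.int64(146), np.int64(148), np.int64(148), np.int64(150), np.int64(150), np.int64(149), np.int64(150), np.int64(149)]
[[0.4428, -0.1824, 0.018], [0.4557, 0.1027, 0.018], [0.6139, 0.0935, 0.018], [0.5979, -0.1883, 0.018]] [ 0.5276 -0.0436  0.018 ]
[[ 0.4789 -0.0429  0.13  ]
 [ 0.5739 -0.0473  0.13  ]]
[[260.83875605 189.76667806]
 [256.61045133 134.83264221]
 [265.62649218 238.59339619]]
```

Emit:
{"api": "play_rows", "payload": {
  "motion": [
    {"fingers":0,"roll":0,"translation":[-0.1,0,4]},
    {"fingers":0,"roll":0,"translation":[-0.1,0,8]},
    {"fingers":0,"roll":0,"translation":[-0.1,0,11]},
    {"fingers":0,"roll":0,"translation":[-0.1,0,13]},
    {"fingers":0,"roll":0,"translation":[-0.1,0,14.2]},
    {"fingers":0,"roll":0,"translation":[-0.1,0,14.4]},
    {"fingers":0,"roll":0,"translation":[-0.1,0,14.4]},
    {"fingers":0,"roll":0,"translation":[-0.1,0,14.4]},
    {"fingers":0,"roll":0,"translation":[-0.1,0,14.4]},
    {"fingers":0.4,"roll":0,"translation":[-0.1,0,14.4]},
    {"fingers":0.6,"roll":0,"translation":[-0.1,0,14.4]},
    {"fingers":1,"roll":0,"translation":[-0.1,0,14.4]},
    {"fingers":1,"roll":0,"translation":[-0.1,0,14.4]},
    {"fingers":1,"roll":0,"translation":[-0.1,0,14.4]},
    {"fingers":1,"roll":0,"translation":[-0.1,0,14.4]},
    {"fingers":1,"roll":0,"translation":[-0.1,0,14.4]}
  ]
}}

```text
clock: 14.78
eef_pos: [0.5278, -0.0444, 0.1065]
tool_rot: [0.723, 0.691, 0.0, 0.001]
ft_force: [-0.7, -3.0, 5.7]
grip_width: 0.0157
```

Gripped, with a 15.7 mm opening on the 16 mm board. First a gentle 3 cm lift.

Emit:
{"api": "play_rows", "payload": {
  "motion": [
    {"fingers":1,"roll":0,"translation":[0,0,-0.3]},
    {"fingers":1,"roll":0,"translation":[0,0,-0.7]},
    {"fingers":1,"roll":0,"translation":[0,0,-1.2]},
    {"fingers":1,"roll":0,"translation":[0,0,-1.7]},
    {"fingers":1,"roll":0,"translation":[0,0,-2.2]},
    {"fingers":1,"roll":0,"translation":[0,0,-2.6]},
    {"fingers":1,"roll":0,"translation":[0,0,-2.9]},
    {"fingers":1,"roll":0,"translation":[0,0,-3]},
    {"fingers":1,"roll":0,"translation":[0,0,-3]},
    {"fingers":1,"roll":0,"translation":[0,0,-3]}
  ]
}}

```text
clock: 15.62
eef_pos: [0.5269, -0.0438, 0.1352]
tool_rot: [0.723, 0.691, -0.0, -0.0]
ft_force: [-0.4, 0.2, -7.8]
grip_width: 0.0156
```

```bash
python3 - <<'E'
from h import *
a=snap('scene','s7'); b=snap('side','d7')
q=proj(load('s7'),[[.527,-.044,.06]])[0].astype(int);print(q)
A=cv2.imread('pics/s7.png')[max(0,q[1]-80):q[1]+80,max(0,q[0]-85):q[0]+85];B=cv2.imread('pics/d7.png')[150:370,150:330]
cv2.imwrite('pics/v7.png',np.hstack([cv2.resize(A,(425,400)),cv2.resize(B,(370,400))]))
o=bot.get_obs();print(o['eef_pos'],o['ft_force'],o['ft_torque'],o['grip_width'])
E
```

```text
[271 195]
[ 0.52673465 -0.04385147  0.13500593] [ 0.14569209 -0.67755175 -7.13412353] [ 0.01642709 -0.01978443 -0.04150894] 0.015423388072453035
```

View pics/v7.png

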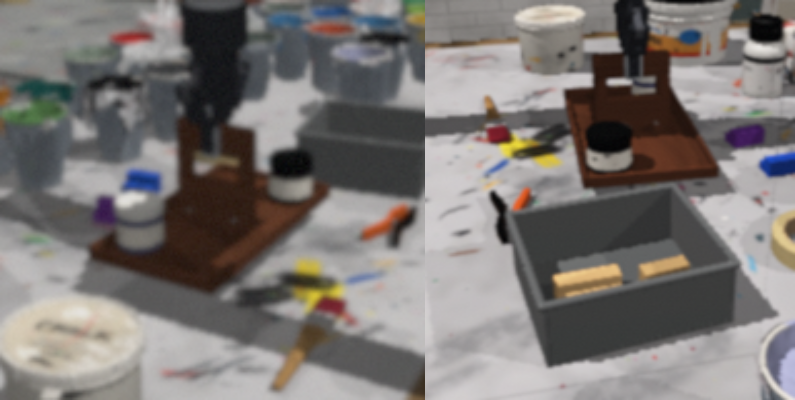

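The carrier is lifted level with a ~7 N load. Both jars stand at (140,220) and (290,175) in the scene view, and both offcuts are in the bin. Raising it the rest of the way.

Emit:
{"api": "play_rows", "payload": {
  "motion": [
    {"fingers":1,"roll":0,"translation":[0,0,-0.3]},
    {"fingers":1,"roll":0,"translation":[0,0,-0.8]},
    {"fingers":1,"roll":0,"translation":[0,0,-1.5]},
    {"fingers":1,"roll":0,"translation":[0,0,-2.3]},
    {"fingers":1,"roll":0,"translation":[0,0,-3.1]},
    {"fingers":1,"roll":0,"translation":[0,0,-3.9]},
    {"fingers":1,"roll":0,"translation":[0,0,-4.7]},
    {"fingers":1,"roll":0,"translation":[0,0,-5.5]},
    {"fingers":1,"roll":0,"translation":[0,0,-6.2]},
    {"fingers":1,"roll":0,"translation":[0,0,-6.7]},
    {"fingers":1,"roll":0,"translation":[0,0,-7]},
    {"fingers":1,"roll":0,"translation":[0,0,-7]},
    {"fingers":1,"roll":0,"translation":[0,0,-7]},
    {"fingers":1,"roll":0,"translation":[0,0,-7]},
    {"fingers":1,"roll":0,"translation":[0,0,-7]},
    {"fingers":1,"roll":0,"translation":[0,0,-7]},
    {"fingers":1,"roll":0,"translation":[0,0,-7]},
    {"fingers":1,"roll":0,"translation":[0,0,-7]}
  ]
}}

```text
clock: 17.22
eef_pos: [0.5269, -0.0438, 0.2051]
tool_rot: [0.723, 0.691, -0.0, -0.0]
ft_force: [-0.2, -0.5, -8.6]
grip_width: 0.0153
```

```bash
python3 - <<'E'
from h import *
a=snap('scene','s8'); b=snap('side','d8')
A=cv2.imread('pics/s8.png')[80:275,186:356];B=cv2.imread('pics/d8.png')[110:370,150:330]
cv2.imwrite('pics/v8.png',np.hstack([cv2.resize(A,(425,488)),cv2.resize(B,(340,488))]))
o=bot.get_obs();print(o['eef_pos'],o['joint_vel'].round(4),o['ft_force'],o['grip_width'])
E
```

```text
[ 0.52697146 -0.04382805  0.20520657] [ 0.0004 -0.0015  0.0007  0.0003 -0.0005  0.0037] [-0.3966994  -0.15593745 -7.03368825] 0.015288297632048312
```

View pics/v8.png

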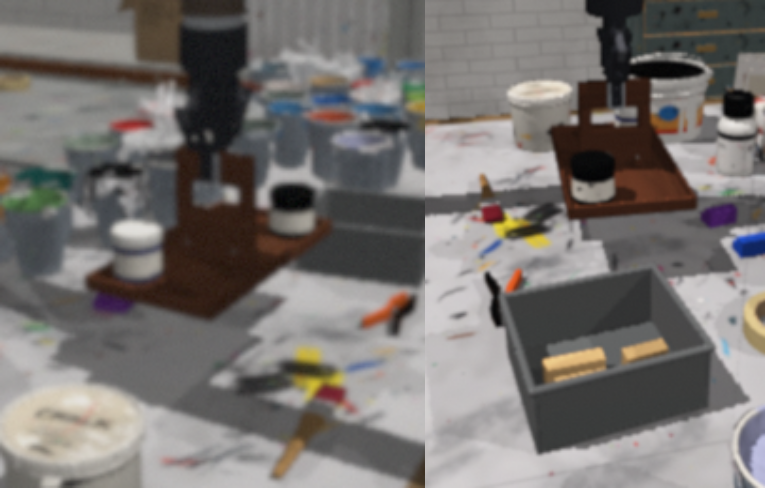

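The carrier is held level and still at about 10 cm with both jars upright ((137,250) and (293,210)). Both offcuts are in the bin at (575,360) and (645,350), and the bystanders are where they were. Handing in.

```bash
python3 -c "
from workcell import bot
print(bot.job_done())"
```

```text
the job is handed in; nothing more can be done
None
```

Both offcuts are in the waste bin, and I handed the job in with the carrier held by its handle about 10 cm above the table. The hand-in gave no verdict.

- **Offcuts:** I gripped the long one by its base. The short one lay close to the carrier's rim, so I gripped it by its raised rib instead. The last side view shows both lying in the bin, and I left the blue and purple look-alikes alone.
- **Carrier:** I lifted it straight up by about 10 cm. The opening stayed at about 15.3 mm on the 16 mm board, the load was about 7 N, and joint speeds were near zero. The last views show it level with both jars upright.
- **Checks:** None failed or disagreed. I judged the bystanders by eye in the last views, and saw no shift. I estimated the carrier's height, about 0.10 m, from the arm's travel and did not measure it separately. The clock read about 17 s of the 64 s allowed.

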